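Bolt the printed cap into its drilling holder

TASK

One of the two bench holders has an orange printed hexagonal cap sitting in it. Lock that cap in: lift this holder's sliding bolt by its knob over the detent bumps, slide it fully home over the cap's rim, lower it so that it lies flat on its rails again, and let go. Leave the cap in its seat and leave the empty holder's bolt alone.

Things in the scene. Friction and masses are not known exactly. Their poses are not given: they have to be found in the camera images.
- loaded: Fixed holder with the cap: plate 230 x 100 x 10 (all mm). Origin: centre of underside, z up, x to the cap; turned up to 25 deg. In its frame: two rails along x (y 13 to 25 either side, tops z 34), each with a square bump at x -53 to -45, top z 44. The bolt slides between them along x (1.5 N); its crossbar (60 in y, 16 in x, z 34 to 44) must be lifted over the bumps. End stops x 3 to 15, z 41.
- loaded_knob (a point): Grip point of its bolt's knob: black upright cylinder, 24 mm thick, 48 tall, on the crossbar's middle; point on its axis, 22 below the top, 26 above the crossbar. In the holder's frame y 0, z 70 with bolt down; x -86 to -66 at start, past the bumps from -37, fully home -11 (stop). The bolt lifts straight up 30 mm at most, cannot turn, falls by its weight (0.2 kg); tongue 55 ahead.
- part_centre (a point): Centre (15 mm up) of the loose orange printed cap, 0.05 kg: hexagonal rim 78 mm across flats, 8 thick, with a hexagonal body 46 across flats on it, 30 tall in all. It sits on the loaded holder's plate between five short pins, near x 68, y 0 in the holder's frame; its top is 40 above the bench.
- empty_knob (a point): Knob of the other holder's bolt, to be left alone: the same holder and bolt, also open, but with no cap in it, standing beside the loaded one. The point lies on the knob as on the other.
There are look-alikes about, which are no part of the job. What is shaped like the loaded but yellow is not meant.

How it is judged:
By the outcome, as a careful person would: the job done as asked, in the order asked, and still so for the second after the job is handed in, with the robot touching nothing.
It also fails if it takes over 32 s, if anything falls off the work surface, if the arm or the gripper's body presses on something with over 40 N, if the wrist force passes 120 N, or if a joint passes its speed limit or range.

ROBOT

A 6-joint arm with a two-finger parallel gripper is mounted at the origin on the work surface. World frame = base frame: x ahead of the robot, y to its left, z up, the work surface at z = 0. Lengths are in m, angles in rad, forces in N, time in s.
With the tool pointing down it reaches from about 0.3 to 0.775 m from the base axis. Payload 14.6 kg.
Tool frame: the origin (TCP) lies on the centre line of the jaws, within the pads' length; the fingertips stand 25 mm ahead of it and the grasp point (between the pads) lies 6 mm ahead of it (ctrl.tip_reach is the distance from the TCP to the fingertips, in m); z points along the fingers, y is the line along which they close (so a half turn about z gives the same grasp; the last joint's range is limited). The gripper opens to 94 mm and grips with 3 to 60 N. Pads are 16 mm wide; open, the fingers measure 119 mm over their backs; the gripper's body (75 mm by 177 mm) begins 78 mm behind the grasp point.
Start: joints at [-1.315, 0.3, 1.521, -0, 1.321, -0.067], TCP at [0.174, -0.522, 0.23] pointing down, gripper open.
Joint ranges: [-3.03, 3.03], [-0.79, 2.21], [0.23, 2.52], [-1.04, 4.18], [0, 3.07], [-2.55, 2.55]. Speed limits (rad/s): [2.22, 2.22, 2.57, 3.14, 3.14, 3.14].

INTERFACE

Orientations are given as [roll, pitch, yaw] about the fixed x, y, z axes, in that order (R = Rz(yaw) Ry(pitch) Rx(roll)).
In Python, from station import ctrl gives the robot as it stands. The module is installed in compiled form; this text tells all that it offers.
- The arm moves only by the tool apply_moves, never from a script. Its argument "deltas" is a list of rows, each a list of 7 numbers: the closure in counts, from 0 (fully open) to 255 (shut), then the shift along the world's x, y, z in cm, then the turn, a rotation vector about the world's x, y, z in rad. In form: [[jaw, tx, ty, tz, ax, ay, az], ...]. A call has 1 to 10 rows; each row shifts and turns the commanded pose from where the row before left it; what a row does not reach is not made up. A row lasts 1/10 s, in which the tool goes at most 50 mm and 8.59 degrees, less where a joint would pass 70% of its speed; a pose out of reach is approached as far as the arm can. A call with a gripper value outside its range is refused whole. The fingers move at their own pace and stop on an object; "grip_force" is the grip in N (left out, the last holds). Time passes only in rows, so rows that do not move let the fingers close. It gives the time, the measured TCP pose, the force, the opening and the grip force at its end, in the units of the state.
- ctrl.get_obs(): the state, without advancing time (a new reading comes with each control period).
- ctrl.camera(name): name is "scene" or "top" or "wrist"; returns a dict with "img" (400x640x3 uint8, red, green, blue), "K" (3x3 intrinsics, pixels), "pose" (4x4, takes a point from camera to world coordinates); the wrist camera has in their place "hand_eye" (4x4, takes a point from camera to tool coordinates, whose origin is the TCP and whose axes are the flange's). Camera axes: x right, y up, looking along -z (the intrinsics and any distortion apply to the point x, -y, -z); pixel columns grow to the right and rows downward; lengths in m; the calibration is good to about 2 mm. A picture is of the moment at which its call begins: read the wrist's pose just before it. There is no depth.
- ctrl.hand_in(): hands the job in; it is judged then, once.
The state is a dict: "time_s": time; "qpos": joint angles; "joint_vel": joint speeds; "tau": joint torques, N m; "ee_pos": TCP position; "eef_rot": TCP orientation; "force": force on the tool from outside, world axes, zero at the start; "moment": the same for the moment, N m; "grip_width": finger opening in m; "grip_force": force on a finger pad.
Only numpy, scipy, OpenCV 4.12 (cv2) and the standard library are available. Lean on these libraries where they do the work, as an engineer would, in place of code of your own. Each camera call takes 0.05 s, during which the arm holds its last target. There are 200 camera calls.

## Working session

There is one attempt and no reset: what is moved stays moved. The work goes in short steps, Python scripts to look and compute and a tool call to move; the robot and the scene stay as the last step left them, time stands still between calls to the robot, and variables do not carry over. Pictures are saved under pics/ and viewed, at most 10 in all, crops included, and the job is handed in when it is done.

Besides the shell and the picture viewer there is one more tool, called after "Call:" as name([rows], argument=value, ...), one row to a line, values as JSON. apply_moves: Moves the arm, as the interface text tells. Its arguments: {"type":"object","properties":{"deltas":{"type":"array"},"grip_force":{"type":"number"}},"required":["deltas"]}

```bash
mkdir -p pics; python3 - <<'E'
from station import ctrl
import cv2,numpy as np
for n in("scene","top"):
    c=ctrl.camera(n); cv2.imwrite(f"pics/{n}1.png",c["img"][:,:,::-1]); print(n,c["K"],c["pose"].round(4), [k for k in c])
o=ctrl.get_obs(); print(o)
E
```

```text
scene [[435.1105214    0.         320.70004555]
 [  0.         435.1105214  196.62337149]
 [  0.           0.           1.        ]] [[-0.7736 -0.5217  0.3597  0.8454]
 [ 0.6336 -0.6261  0.4545  0.3152]
 [-0.0119  0.5795  0.8149  1.0078]
 [ 0.      0.      0.      1.    ]] ['img', 'K', 'pose']
top [[454.92965819   0.         324.41788544]
 [  0.         454.92965819 202.44966975]
 [  0.           0.           1.        ]] [[ 0.0218  0.9916 -0.1275  0.2626]
 [-0.9997  0.0228  0.0062 -0.2034]
 [ 0.0091  0.1274  0.9918  1.513 ]
 [ 0.      0.      0.      1.    ]] ['img', 'K', 'pose']
{'time_s': 0.1, 'qpos': array([-1.31458543e+00,  3.00439583e-01,  1.52146534e+00, -1.41150353e-05,
        1.32067811e+00, -6.66107397e-02]), 'joint_vel': array([ 5.01077283e-04, -1.28899723e-03, -2.24636925e-03,  9.50827636e-06,
       -3.67751714e-04, -3.61815969e-04]), 'tau': array([ 1.63086112e-03, -5.32647514e+01, -3.53283727e+01,  7.09871692e-02,
        2.35209282e-02, -6.51828577e-05]), 'ee_pos': array([ 0.17442583, -0.5214151 ,  0.22995256]), 'eef_rot': array([-3.14060357e+00, -5.22787348e-05,  3.22825114e-01]), 'force': array([ 0.20208006, -1.20957267, -0.3180584 ]), 'moment': array([ 0.0235799 , -0.04010587, -0.04636287]), 'grip_force': 0.0, 'grip_width': 0.09413255851421753}
```

View pics/top1.png

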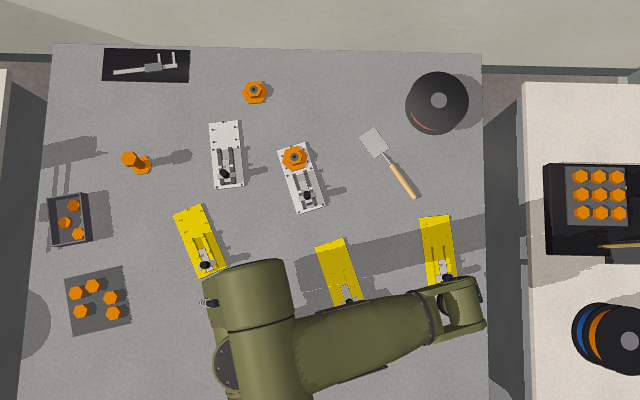

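View pics/scene1.png

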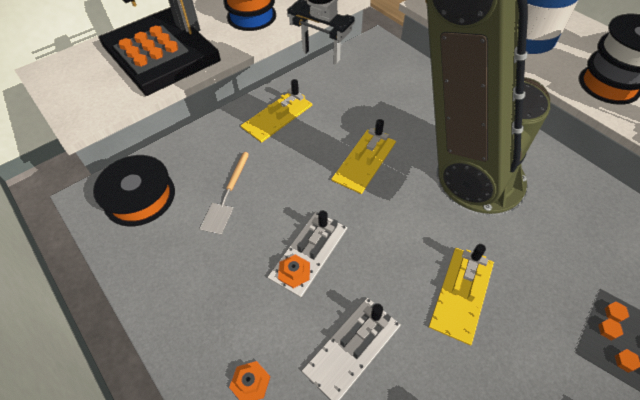

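Two white (non-yellow) holders are visible. In the top view, one at about (300,178) has the orange cap at (294,157) and its knob at (307,195). The other, at (227,155), is empty with its knob at (224,173). In the scene view the loaded one has its cap at (294,268) and knob at (323,218); the empty one's knob is at (377,312). The first is the target because it is white and holds the cap. I'll confirm with a crop and measure.

```bash
cat > h.py <<'E'
import cv2,numpy as np
from station import ctrl
def ray(c,uv,pose=None):
    P=c["pose"] if pose is None else pose; K=c["K"]
    d=P[:3,:3]@np.array([(uv[0]-K[0,2])/K[0,0],-(uv[1]-K[1,2])/K[1,1],-1]); return P[:3,3],d
def onz(c,uv,z,pose=None):
    o,d=ray(c,uv,pose); return o+d*(z-o[2])/d[2]
def proj(c,p,pose=None):
    P=c["pose"] if pose is None else pose; q=P[:3,:3].T@(np.array(p)-P[:3,3]); q=q*[1,-1,-1]; v=c["K"]@q; return v[:2]/v[2]
def cross(r1,r2):
    A=np.c_[r1[1],-r2[1]]; t=np.linalg.lstsq(A,r2[0]-r1[0],rcond=None)[0]
    a=r1[0]+t[0]*r1[1]; b=r2[0]+t[1]*r2[1]; return (a+b)/2,np.linalg.norm(a-b)
def blobs(mask,box,amin):
    x0,y0,x1,y1=box; m=np.zeros_like(mask); m[y0:y1,x0:x1]=mask[y0:y1,x0:x1]
    n,_,s,cen=cv2.connectedComponentsWithStats(m); return [(s[i],cen[i]) for i in range(1,n) if s[i][4]>=amin]
E
python3 - <<'E'
from h import *
t=ctrl.camera("top"); s=ctrl.camera("scene")
def dark(c): return (c["img"].max(2)<45).astype(np.uint8)
def orange(c):
    i=c["img"].astype(int); return ((i[:,:,0]>150)&(i[:,:,2]<90)&(i[:,:,1]<170)).astype(np.uint8)
def white(c):
    i=c["img"].astype(int); return ((i.min(2)>185)).astype(np.uint8)
for n,c,b in(("top",t,(270,135,335,220)),("scene",s,(260,200,355,300))):
    for f in(dark,orange,white): print(n,f.__name__,[(list(map(int,q)),cc.round(1)) for q,cc in blobs(f(c),b,20)])
a=cv2.resize(t["img"][130:225,200:340],None,fx=5,fy=5,interpolation=cv2.INTER_CUBIC)
cv2.imwrite("pics/crop_t.png",a[:,:,::-1])
a=cv2.resize(s["img"][195:305,255:365],None,fx=5,fy=5,interpolation=cv2.INTER_CUBIC)
cv2.imwrite("pics/crop_s.png",a[:,:,::-1])
E
```

```text
top dark [([304, 191, 7, 8, 46], array([306.7, 194.6]))]
top orange [([282, 146, 25, 26, 389], array([294.3, 158.3]))]
top white [([294, 142, 12, 7, 34], array([301.4, 144.7])), ([277, 147, 46, 67, 506], array([294.4, 183.8]))]
scene dark [([318, 211, 9, 16, 116], array([322.4, 218.5]))]
scene orange [([278, 255, 32, 33, 674], array([293.9, 271.3]))]
scene white [([285, 223, 62, 73, 735], array([318.2, 257.4])), ([269, 271, 13, 13, 62], array([273.8, 277.1]))]
```

View pics/crop_t.png

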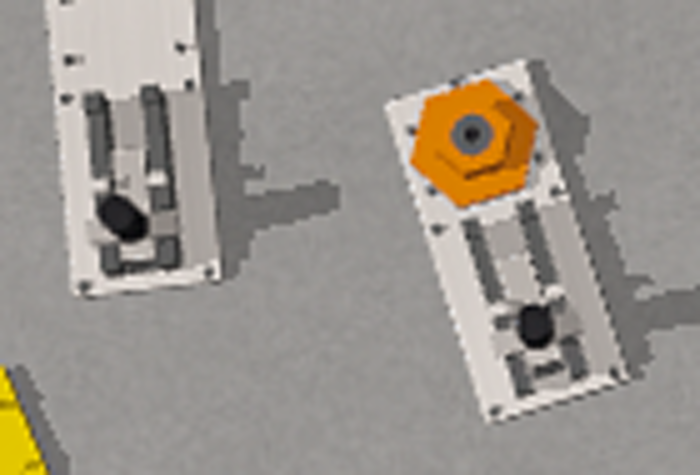

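View pics/crop_s.png

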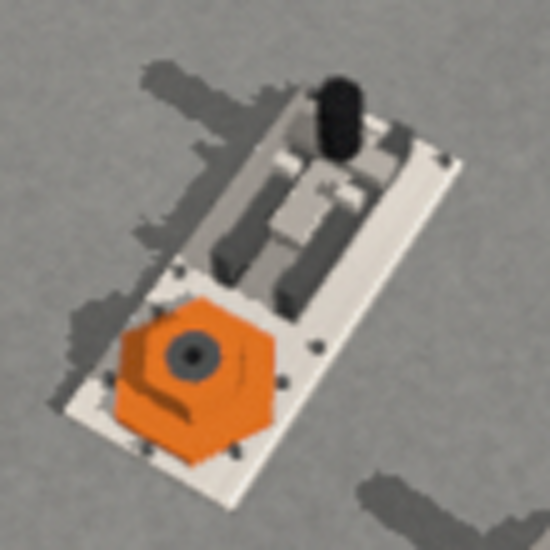

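The top crop confirms it: the right-hand white holder carries the cap, centred at crop (473,134), with its knob at (535,325) behind the bumps. The left one is empty. I'll read the plate corners from both crops.

```bash
python3 - <<'E'
from h import *
t=ctrl.camera("top"); s=ctrl.camera("scene")
T=lambda u,v:((u+.5)/5-.5+200,(v+.5)/5-.5+130)
S=lambda u,v:((u+.5)/5-.5+255,(v+.5)/5-.5+195)
ct=[onz(t,T(*p),.01) for p in((387,103),(527,60),(630,377),(492,423))]
fl,fr,br,bl=ct
cs=[onz(s,S(*p),.01) for p in((65,410),(232,510),(462,163))] # fr, fl, bl
for p in ct: print("top",p.round(4))
for p in cs: print("scene",p.round(4))
print("sizes",[np.linalg.norm(a-b).round(4) for a,b in((fl,fr),(fr,br),(br,bl),(bl,fl),(cs[0],cs[1]),(cs[1],cs[2]))])
d=(fl+fr-bl-br)/2; print("yaw top",np.degrees(np.arctan2(d[1],d[0]))); d2=cs[1]-cs[2]; print("yaw scene",np.degrees(np.arctan2(d2[1],d2[0])))
print("ctr top",sum(ct)/4,"scene",(cs[0]+cs[2])/2)
print("cap",onz(t,T(473,134),.04),onz(s,S(194,355),.04))
k,e=cross(ray(t,(306.7,194.6)),ray(s,(322.4,218.5))); print("knob tri",k,e, "at z .07:",onz(s,(322.4,218.5),.068))
yaw=np.arctan2(d[1],d[0]);c=(sum(ct)/4+(cs[0]+cs[2])/2)/2; R=np.array([[np.cos(yaw),np.sin(yaw)],[-np.sin(yaw),np.cos(yaw)]])
print("knob in holder",R@(k-c)[:2])
E
```

```text
top [ 0.63   -0.0488  0.01  ]
top [ 0.6621 -0.1425  0.01  ]
top [ 0.4474 -0.2169  0.01  ]
top [ 0.4145 -0.126   0.01  ]
scene [ 0.6616 -0.1369  0.01  ]
scene [ 0.6297 -0.0422  0.01  ]
scene [ 0.4144 -0.1186  0.01  ]
sizes [np.float64(0.099), np.float64(0.2273), np.float64(0.0967), np.float64(0.2289), np.float64(0.0999), np.float64(0.2284)]
yaw top 19.41316542817383
yaw scene 19.53363755093516
ctr top [ 0.53850147 -0.13356774  0.01      ] scene [ 0.53800746 -0.12771162  0.01      ]
cap [ 0.6031043  -0.10941394  0.04      ] [ 0.60128505 -0.10680038  0.04      ]
knob tri [ 0.47151859 -0.15412005  0.06795106] 0.002636928346010377 at z .07: [ 0.47065993 -0.1531048   0.068     ]
knob in holder [-7.07460525e-02  3.61053336e-05]
```

Both views agree: plate 229 x 98 mm, yaw 19.5 deg, and the knob triangulates to z 68 mm at holder x -71, y 0. All of that fits the description. Moving above the knob.

Call:
apply_moves([
  [0, 1.5, 1.8, 0, 0, 0, 0.0175],
  [0, 3, 3.7, 0, 0, 0, 0],
  [0, 3, 3.7, 0, 0, 0, 0],
  [0, 3, 3.7, 0, 0, 0, 0],
  [0, 3, 3.7, 0, 0, 0, 0],
  [0, 3, 3.7, 0, 0, 0, 0],
  [0, 3, 3.7, 0, 0, 0, 0],
  [0, 3, 3.7, 0, 0, 0, 0],
  [0, 3, 3.7, 0, 0, 0, 0],
  [0, 2.5, 4.0, 0, 0, 0, 0],
])

```text
time_s: 1.3
ee_pos: [0.4555, -0.1659, 0.2305]
eef_rot: [3.141, -0.0, 0.34]
force: [1.1, -1.8, -0.0]
grip_width: 0.0938
grip_force: 0.0
```

Call:
apply_moves([
  [0, 1, 1.2, -2, 0, 0, 0],
  [0, 0, 0, 0, 0, 0, 0],
  [0, 0, 0, 0, 0, 0, 0],
])

```text
time_s: 1.6
ee_pos: [0.4642, -0.1558, 0.2105]
eef_rot: [-3.141, 0.001, 0.341]
force: [0.0, 0.2, -0.4]
grip_width: 0.0938
grip_force: 0.0
```

```bash
python3 - <<'E'
from h import *
from scipy.spatial.transform import Rotation as Ro
o=ctrl.get_obs(); print(o["ee_pos"],o["eef_rot"],o["time_s"])
w=ctrl.camera("wrist"); cv2.imwrite("pics/w1.png",w["img"][:,:,::-1]); print(w["K"],w["hand_eye"])
P=np.eye(4);P[:3,:3]=Ro.from_euler("xyz",o["eef_rot"]).as_matrix();P[:3,3]=o["ee_pos"];P=P@w["hand_eye"]
np.save("P1.npy",P)
print(proj(w,[.471,-.1535,.092],P),proj(w,[.471,-.1535,.044],P),proj(w,[.602,-.108,.04],P))
E
```

```text
[ 0.46418253 -0.15584688  0.21054709] [-3.14116928e+00  6.82165330e-04  3.40775232e-01] 1.6
[[340.16924005   0.         316.58022826]
 [  0.         340.16924005 200.98363327]
 [  0.           0.           1.        ]] [[ 1.52110641e-03  9.71008141e-01  2.39041578e-01  6.85883538e-02]
 [ 9.99998435e-01 -1.69303190e-03  5.13901099e-04 -1.11873479e-04]
 [ 9.03707167e-04  2.39040422e-01 -9.71009197e-01 -1.53628991e-01]
 [ 0.00000000e+00  0.00000000e+00  0.00000000e+00  1.00000000e+00]]
[317.04533316 194.22866352] [317.04536845 183.17267322] [318.37220959  25.67910539]
```

View pics/w1.png

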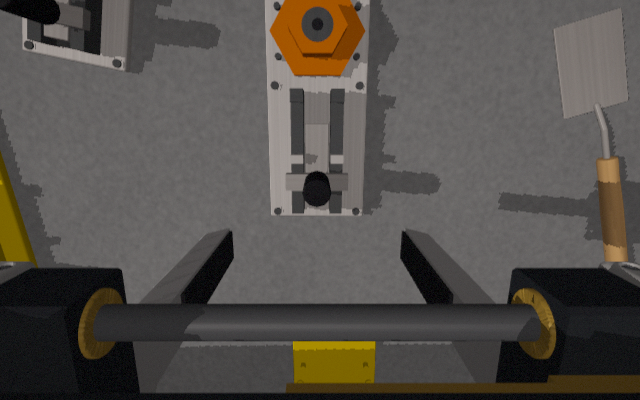

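The wrist view shows the knob's top at about (316,192) and the cap's centre at (318,24), within 2 px (about 1 mm) of the predictions. The jaws straddle the holder's axis. Going down and gripping.

Call:
apply_moves([
  [0, 0.7, 0.2, -2, 0, 0, 0],
  [0, 0, 0, -4, 0, 0, 0],
  [0, 0, 0, -4, 0, 0, 0],
  [0, 0, 0, -2.5, 0, 0, 0],
  [0, 0, 0, -0.8, 0, 0, 0],
  [0, 0, 0, 0, 0, 0, 0],
  [200, 0, 0, 0, 0, 0, 0],
  [255, 0, 0, 0, 0, 0, 0],
  [255, 0, 0, 0, 0, 0, 0],
  [255, 0, 0, 0, 0, 0, 0],
], grip_force=25)

```text
time_s: 2.65
ee_pos: [0.4717, -0.1537, 0.0781]
eef_rot: [3.141, -0.001, 0.34]
force: [0.0, 0.1, -0.1]
grip_width: 0.0654
grip_force: 0.0
```

Call:
apply_moves([
  [255, 0, 0, 0, 0, 0, 0],
  [255, 0, 0, 0, 0, 0, 0],
  [255, 0, 0, 0, 0, 0, 0],
  [255, 0, 0, 0, 0, 0, 0],
])

```text
time_s: 3.05
ee_pos: [0.4715, -0.1536, 0.0774]
eef_rot: [-3.142, 0.0, 0.34]
force: [0.3, -0.6, 0.2]
grip_width: 0.0334
grip_force: 0.0
```

Call:
apply_moves([
  [255, 0, 0, 0, 0, 0, 0],
  [255, 0, 0, 0, 0, 0, 0],
  [255, 0, 0, 0, 0, 0, 0],
  [255, 0, 0, 0, 0, 0, 0],
])

```text
time_s: 3.45
ee_pos: [0.4714, -0.1534, 0.0774]
eef_rot: [-3.141, 0.0, 0.34]
force: [-0.8, 3.4, 1.6]
grip_width: 0.0236
grip_force: 25.0
```

Call:
apply_moves([
  [255, 0, 0, 0.5, 0, 0, 0],
  [255, 0, 0, 0.6, 0, 0, 0],
  [255, 0, 0, 0.6, 0, 0, 0],
  [255, 0, 0, 0, 0, 0, 0],
  [255, 0, 0, 0, 0, 0, 0],
])

```text
time_s: 3.95
ee_pos: [0.4714, -0.1535, 0.0945]
eef_rot: [-3.141, 0.0, 0.34]
force: [-0.5, 3.3, -1.7]
grip_width: 0.0235
grip_force: 25.0
```

```bash
python3 - <<'E'
from h import *
s=ctrl.camera("scene"); w=ctrl.camera("wrist")
a=cv2.resize(s["img"][195:305,255:365],None,fx=5,fy=5,interpolation=cv2.INTER_CUBIC)[:400]
b=cv2.resize(w["img"],None,fx=.39,fy=.39); cv=np.zeros((400,800,3),np.uint8); cv[:,:550]=a; cv[:156,550:]=b[:156,:250]
cv2.imwrite("pics/lift.png",cv[:,:,::-1])
E
```

```text
(no output)
```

View pics/lift.png

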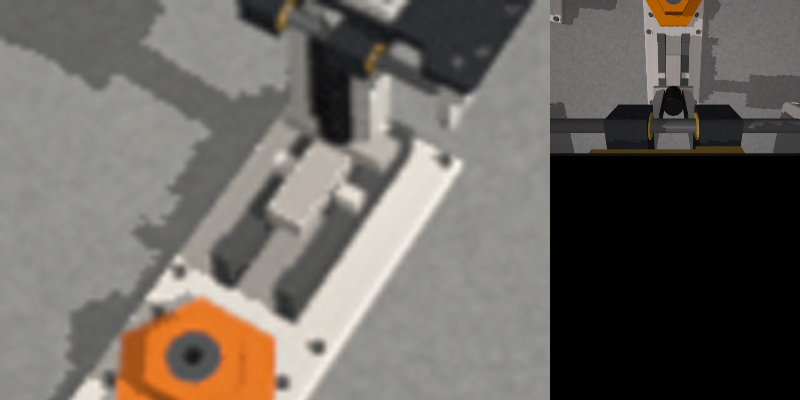

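The scene crop shows the fingers on the knob and the crossbar clear above the bumps, with the cap still seated. The force also fell by the bolt's weight. Sliding 40 mm along the holder's axis to clear the bumps.

Call:
apply_moves([
  [255, 0.47, 0.17, 0, 0, 0, 0],
  [255, 0.94, 0.33, 0, 0, 0, 0],
  [255, 0.94, 0.33, 0, 0, 0, 0],
  [255, 0.94, 0.33, 0, 0, 0, 0],
  [255, 0.47, 0.17, 0, 0, 0, 0],
  [255, 0, 0, 0, 0, 0, 0],
  [255, 0, 0, 0, 0, 0, 0],
])

```text
time_s: 4.75
ee_pos: [0.5094, -0.1401, 0.0945]
eef_rot: [3.141, -0.001, 0.34]
force: [1.0, 3.5, -1.8]
grip_width: 0.0236
grip_force: 25.0
```

Call:
apply_moves([
  [255, 0, 0, -0.4, 0, 0, 0],
  [255, 0, 0, -0.5, 0, 0, 0],
  [255, 0, 0, -0.4, 0, 0, 0],
  [255, 0, 0, 0, 0, 0, 0],
  [255, 0, 0, 0, 0, 0, 0],
])

```text
time_s: 5.25
ee_pos: [0.5089, -0.1403, 0.0814]
eef_rot: [-3.141, 0.0, 0.34]
force: [-1.9, 3.3, -1.7]
grip_width: 0.0236
grip_force: 25.0
```

Call:
apply_moves([
  [255, 0.47, 0.17, 0, 0, 0, 0],
  [255, 0.47, 0.17, 0, 0, 0, 0],
  [255, 0.47, 0.17, 0, 0, 0, 0],
  [255, 0.19, 0.07, 0, 0, 0, 0],
  [255, 0, 0, 0, 0, 0, 0],
  [255, 0, 0, 0, 0, 0, 0],
])

```text
time_s: 5.85
ee_pos: [0.5254, -0.1345, 0.0816]
eef_rot: [3.141, -0.001, 0.34]
force: [0.1, 3.5, -1.9]
grip_width: 0.0234
grip_force: 25.0
```

Call:
apply_moves([
  [255, 0.14, 0.05, 0, 0, 0, 0],
  [255, 0, 0, 0, 0, 0, 0],
  [255, 0.14, 0.05, 0, 0, 0, 0],
  [255, 0, 0, 0, 0, 0, 0],
  [255, 0, 0, 0, 0, 0, 0],
])

```text
time_s: 6.35
ee_pos: [0.5279, -0.1336, 0.0814]
eef_rot: [3.141, -0.0, 0.34]
force: [-2.3, 2.8, -2.0]
grip_width: 0.0237
grip_force: 25.0
```

Call:
apply_moves([
  [255, 0.1, 0.03, 0, 0, 0, 0],
  [255, 0, 0, 0, 0, 0, 0],
  [255, 0.1, 0.04, 0, 0, 0, 0],
  [255, 0, 0, 0, 0, 0, 0],
  [255, 0, 0, 0, 0, 0, 0],
])

```text
time_s: 6.85
ee_pos: [0.5291, -0.133, 0.0811]
eef_rot: [-3.141, 0.002, 0.34]
force: [-7.4, -0.9, -1.5]
grip_width: 0.0239
grip_force: 25.0
```

The stop is met after about 60 mm of travel, as expected, at about 8 N. Lowering.

Call:
apply_moves([
  [255, 0, 0, -0.2, 0, 0, 0],
  [255, 0, 0, -0.2, 0, 0, 0],
  [255, 0, 0, 0, 0, 0, 0],
  [255, 0, 0, 0, 0, 0, 0],
])

```text
time_s: 7.25
ee_pos: [0.5293, -0.133, 0.0774]
eef_rot: [-3.141, 0.002, 0.34]
force: [-7.5, -0.6, 1.6]
grip_width: 0.0235
grip_force: 25.0
```

Call:
apply_moves([
  [255, 0.05, 0.02, -0.05, 0, 0, 0],
  [255, 0, 0, 0, 0, 0, 0],
  [255, 0, 0, 0, 0, 0, 0],
])

```text
time_s: 7.55
ee_pos: [0.5298, -0.1329, 0.0773]
eef_rot: [-3.141, 0.002, 0.34]
force: [-10.3, -0.2, 7.1]
grip_width: 0.0235
grip_force: 25.0
```

The bolt is on its rails and against the stop. Releasing, rising and backing off.

Call:
apply_moves([
  [120, 0, 0, 0, 0, 0, 0],
  [60, 0, 0, 0, 0, 0, 0],
  [0, 0, 0, 0, 0, 0, 0],
  [0, 0, 0, 0, 0, 0, 0],
  [0, 0, 0, 0, 0, 0, 0],
  [0, 0, 0, 0, 0, 0, 0],
])

```text
time_s: 8.15
ee_pos: [0.5304, -0.1326, 0.0769]
eef_rot: [3.142, -0.0, 0.34]
force: [-0.2, -0.5, -0.7]
grip_width: 0.068
grip_force: 0.0
```

Call:
apply_moves([
  [0, 0, 0, 1, 0, 0, 0],
  [0, 0, 0, 3, 0, 0, 0],
  [0, 0, 0, 4, 0, 0, 0],
  [0, 0, 0, 4, 0, 0, 0],
  [0, -3, -3, 2, 0, 0, 0],
  [0, -4, -3, 0, 0, 0, 0],
  [0, -4, -3, 0, 0, 0, 0],
  [0, -4, -3, 0, 0, 0, 0],
  [0, 0, -3, 0, 0, 0, 0],
  [0, 0, 0, 0, 0, 0, 0],
])

```text
time_s: 9.15
ee_pos: [0.3794, -0.2851, 0.218]
eef_rot: [3.14, -0.001, 0.337]
force: [-0.2, -0.5, 0.4]
grip_width: 0.0944
grip_force: 0.0
```

```bash
python3 - <<'E'
from h import *
s=ctrl.camera("scene"); t=ctrl.camera("top")
f=lambda i:cv2.resize(i,None,fx=4,fy=4,interpolation=cv2.INTER_CUBIC)
a=f(s["img"][200:300,262:362]); b=f(t["img"][130:230,250:350])
cv2.imwrite("pics/end.png",np.hstack([a,b])[:,:,::-1])
d=lambda c,b:[(q[4],cc.round(1)) for q,cc in blobs((c["img"].max(2)<45).astype(np.uint8),b,25)]
ks,kt=d(s,(260,200,355,300)),d(t,(270,165,335,220)); print(ks,kt)
yaw=np.radians(19.45); h=np.array([-.011,0]); c=np.array([.5382,-.1306])
p=c+h[0]*np.array([np.cos(yaw),np.sin(yaw)]); print("expected",p,proj(s,[*p,.068],),proj(t,[*p,.09]))
if ks and kt: print(cross(ray(t,kt[0][1]),ray(s,ks[0][1])))
E
```

```text
[(np.int32(111), array([309.9, 236. ]))] [(np.int32(43), array([300.8, 177.3]))]
expected [ 0.52782774 -0.13426283] [309.49093959 235.78862654] [300.41388301 176.19537474]
(array([ 0.52782844, -0.13395011,  0.06757598]), np.float64(0.0016364587797249527))
```

View pics/end.png

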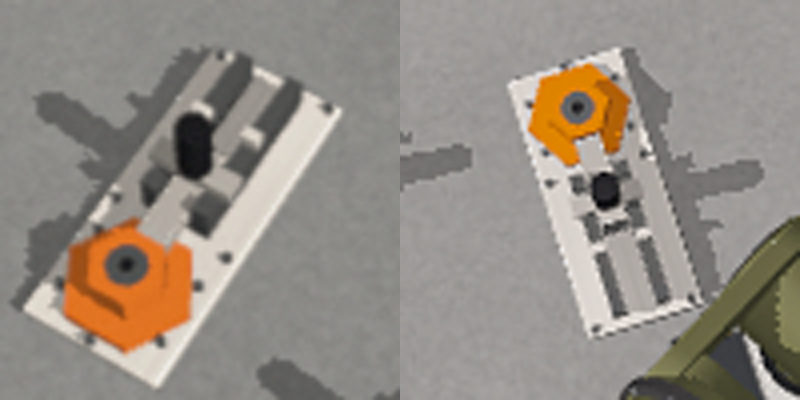

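The picture shows the bolt past the bumps with its tongue over the cap's rim, and the cap still in its seat. The knob, at scene pixel (310,236), triangulates to within 1 mm of the home position, with z 68 mm (down). Handing in.

```bash
python3 -c "
from station import ctrl
print(ctrl.hand_in())"
```

```text
the job is handed in; nothing more can be done
None
```

The cap is locked in: the loaded holder's bolt is fully home, flat on its rails and released, the cap is in its seat, the empty holder's bolt was not touched, and the job is handed in at about 9 s.

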